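# Ready the downdraft box for sanding

### The arm

A 6-joint arm with a two-finger parallel gripper is mounted at the origin on a cart in front of the work surface, level with it; the furniture and walls round the work are solid. World frame = base frame: x ahead of the robot, y to its left, z up, the work surface at z = 0. Lengths are in m, angles in rad, forces in N, time in s.
With the tool pointing down it reaches from about 0.35 to 0.975 m from the base axis. Payload 4.9 kg.
Tool frame: the origin (TCP) lies at the centre of the arm's flange, where the gripper is bolted on; the fingertips stand bot.tip_reach ahead of it and the grasp point (between the pads) lies 155 mm ahead of it (bot.tip_reach is the distance from the TCP to the fingertips, in m); z points along the fingers, y is the line along which they close (so a half turn about z gives the same grasp; the last joint's range is limited). The gripper opens to 85 mm and grips with 20 to 120 N. Pads are 22 mm wide; open, the fingers measure 114 mm over their backs; the gripper's body (76 mm by 85 mm) begins 54 mm behind the grasp point. The pads swing forward as they close: fully open they stand 13 mm farther back than shut.
Start: joints at [1.046, 0.053, 1.613, -0, 1.476, -0.119], TCP at [0.247, 0.574, 0.405] pointing down, gripper open.
Joint ranges: [-3.01, 3.01], [-1.01, 2.22], [0.06, 2.58], [-1.02, 4.17], [0.09, 2.62], [-3.14, 3.14]. Speed limits (rad/s): [2.57, 2.57, 3.14, 3.14, 3.14, 3.14].

### API

Orientations are given as a unit quaternion [x, y, z, w].
In Python, from workcell import readout, optics, job, bot gives the robot as it stands.
- The arm moves only by the tool send_rows, never from a script. Its argument "deltas" is text: rows parted by semicolons, each of 5 numbers parted by spaces: the shift along the tool's x, y, z in m, then the turn about the tool's z in degrees, then the opening, from 0 (shut) to 1 (fully open). In form: dx dy dz twist gripper; .... A call has 1 to 5 rows; each row is the pose to reach, as a shift and turn from the pose commanded when the call began, along the tool's axes at that moment; what a row does not reach only later rows make up. A row lasts 1/12 s, in which the tool goes at most 41.7 mm and 7.16 degrees, less where a joint would pass 70% of its speed; a pose out of reach is approached as far as the arm can. A call with a gripper value outside its range is refused whole. The fingers move at their own pace and stop on an object; the grip force is fixed at half the most. Time passes only in rows, so rows that repeat a pose let the fingers close. It gives the time, the measured TCP pose, the force, the opening and the grip force at its end, in the units of the state.
- readout.observe(): the state, without advancing time (a new reading comes with each control period).
- optics.get_image(name): name is "scene" or "top" or "wrist"; returns a dict with "frame" (400x640x3 uint8, red, green, blue), "fx", "fy", "cx", "cy" (pixels), "world_to_cam" (4x4, takes a point from world to camera coordinates); the wrist camera has in their place "T_tool_cam" (4x4, takes a point from camera to tool coordinates, whose origin is the TCP and whose axes are the flange's). Camera axes: x right, y down, z forward; pixel columns grow to the right and rows downward; lengths in m; the calibration is good to about 2 mm. A picture is of the moment at which its call begins: read the wrist's pose just before it. There is no depth.
- job.hand_in(): hands the job in; it is judged then, once.
The state is a dict: "time": time; "joints": joint angles; "joint_velocities": joint speeds; "effort": joint torques, N m; "ee_pos": TCP position; "eef_rot": TCP orientation; "ft_force": force on the tool from outside, world axes, zero at the start; "ft_torque": the same for the moment, N m; "width": opening from 0.0 (shut) to 1.0 (fully open); "finger_force": force on a finger pad.
Only numpy, scipy, OpenCV 4.12 (cv2) and the standard library are available. Lean on these libraries where they do the work, as an engineer would, in place of code of your own. Each camera call takes 0.05 s, during which the arm holds its last target. There are 200 camera calls.

### The job

Get the small downdraft sanding box ready to use: lay the bare wooden block flat on its grille with one short end up against the back stop, the length of the block running from front to back, and pull the blast gate on its exhaust duct fully up. Only then start the fan with the rocker switch hidden under the overhanging front lip: reach in from below, press the rocker's low end (the one farther from you) up until it snaps over and stays on, and press gently, with no more than 25 N. Set the block down rather than dropping it, and leave the sanding block, the abrasive roll and the wax tin where they are.

Things in the scene. Friction and masses are not known exactly. Their poses are not given: they have to be found in the camera images.
- sander_box: Downdraft sanding box, fixed: plywood carcass (front panel at x -35 mm, 190 mm wide in y) under a wood top frame x -80 to 80, y -103 to 103, z 135 to 155 mm. Its front faces the robot's left; a 62 mm steel duct leaves its back and bends down to the bench. Origin: on the bench under the frame's centre; x from front to back, y to the left of one who faces the front (away from the robot), z up.
- stop_face (a point): Foot of the back stop's front face, mid-length, on the grille (z 155 mm); axes as the box's. The stop is a wood rail along y, 16 mm thick, 25 mm high above the grille. A block touching it has its end at x = 0 here. The slatted grille, flush with the top frame, reaches 100 mm to -x and 75 mm to either side in y.
- gate_bar (a point): Centre of the gate's black T bar, the place to grip: 48 mm long (box y), 13 mm thick (x), 22 mm high, 161 mm above the bench when shut; moves up with the gate. Under it a 34 x 5 mm stem; the gate's fixed housing (92 mm in y, 16 mm in x) ends 28 mm below the shut bar's centre. 62 mm behind the top frame's back edge, on the duct. Axes as the box's.
- gate (a joint): Height of the blast gate's plate in m: 0 = shut (down), 0.060 = fully open (up, at its stop). Starts shut or nearly so. Slides straight up with about 5.5 N and stays where it is left by friction.
- lip_edge (a point): Lower front edge of the overhanging lip, straight in front of the rocker's middle: 135 mm above the bench, 12 mm to -y of the lip's middle; axes as the box's. The lip is the front of the top frame, 20 mm thick; it overhangs the front panel by 45 mm, and below it only the switch stands out from that panel.
- switch_box: Grey switch housing under the lip, unseen from above, 78 mm wide (y); carries the black rocker, which faces straight down. Origin: on the lip's underside over the rocker's middle, 21 mm behind lip_edge; axes as the box's. The housing spans 6.5 to 42.5 mm behind lip_edge (x) and 16 mm down from the lip. It and the rocker take at most 25 N.
- rocker_end (a point): Where to press: underside of the rocker's +y half, 22 mm from the pivot. The rocker is 56 mm long (y), 10 to 32 mm behind lip_edge (x), 14 mm thick, and pivots in its middle about x, 19 mm below the lip. Off: its +y end hangs 31 mm, the other 21 mm below the lip. On: the other way round. A finger under the +y half, clear of the pivot, flips it in 4 mm from contact; hard stop at 7 mm.
- rocker (a joint): Angle of the rocker in rad: 0 = off (+y end low), 0.349 = on (+y end up). Snap action: about 3 N upward near its +y end start it; past 0.175 it jumps to the other side by itself and stays.
- block: The work: bare, pale, sawn block of wood 85 mm long (its x), 45 mm wide (y), 22 mm thick (z), loose, 100 to 200 g, lying flat on the bench to the left of the box. Origin: centre of its underside.
- lathe_lever (a point): Fixed, an obstacle to keep clear of: tip of the grey clamp lever that sticks out towards the robot from the lathe's tailstock, 240 mm above the bench, between the block's start and the box. Nothing is to be done with it.
- lamp_post (a point): Fixed, an obstacle to keep clear of: foot of the tall black lamp post, 300 mm above the bench, far right of the box. The post rises 740 mm from here; below this point its magnet base, with a knob towards the box, stands on a wooden block.
- sand_block: Bystander: sanding block wrapped in brown abrasive, 52 x 98 x 24 mm (x, y, z), loose, on the bench's front edge, left of the box. Larger and browner than the work. Origin: centre of its underside.
- abrasive_roll: Bystander: roll of brown cloth abrasive, 62 mm across, 35 mm high, loose, at the bench's front edge, right of the box. Origin: centre of its underside.
- wax_tin: Bystander: round tin of wax, 69 mm across, 35 mm high, loose, at the bench's front edge, right of the box. Origin: centre of its underside.

How it is judged:
On the way, in this order (a step that is already met when the one before it is completed fails the run):
1. the block lies flat on the grille with an end up against the back stop, let go, and the blast gate is fully up (x of block in the frame of stop_face between -0.0515 and -0.039 m and y of block in the frame of stop_face between -0.055 and 0.055 m and z of block in the frame of stop_face between -0.004 and 0.005 m and angle between the x axis of block and the x axis of stop_face, either way round below 0.12 rad and angle between block's own z axis and vertical below 0.08 rad and contact force between the fingers and block below 0.1 N and value of joint gate above 0.05 m), for 0.2 s.
2. the rocker under the lip has been pressed over to on (value of joint rocker above 0.25 rad), for 0.2 s.
At the end, for the whole second after the job is handed in: Block flat and at rest on the grille, square to the stop within 7 degrees, far end within 9 mm of it, centre within 55 mm of the stop's middle; gate up more than 50 mm; rocker snapped to on (over 0.25 rad); robot touching nothing (all of step 1 and value of joint rocker above 0.25 rad and linear speed of block below 0.02 m/s).
It fails at once if the switch is pressed or struck with more than 25 N (contact force between switch_box and anything else above 25 N).
It fails at once if the block is let go more than 25 mm above the grille (height (world z) of block above 0.18 m and contact force between the fingers and block below 0.01 N).
It fails at once if the sanding block is moved by more than 25 mm (distance of sand_block from where it was at the start of the episode above 0.025 m).
It fails at once if the abrasive roll is moved by more than 25 mm (distance of abrasive_roll from where it was at the start of the episode above 0.025 m).
It fails at once if the wax tin is moved by more than 25 mm (distance of wax_tin from where it was at the start of the episode above 0.025 m).
It also fails if it takes over 62 s, if anything falls off the work surface, if the arm or the gripper's body presses on something with over 40 N, if the wrist force passes 120 N, or if a joint passes its speed limit or range.

## Working session

There is one attempt and no reset: what is moved stays moved. The work goes in short steps, Python scripts to look and compute and a tool call to move; the robot and the scene stay as the last step left them, time stands still between calls to the robot, and variables do not carry over. Pictures are saved under pics/ and viewed, at most 10 in all, crops included, and the job is handed in when it is done.

Besides the shell and the picture viewer there is one more tool, called after ">>>" by a JSON object that holds its "fn" and its "kwargs", one argument or row to a line. send_rows: Moves the arm, as the interface text tells. Its arguments: {"type":"object","properties":{"deltas":{"type":"string"}},"required":["deltas"]}

```bash
mkdir -p pics; ls; python3 - <<'E'
from workcell import readout, optics, job, bot
import cv2,numpy as np
s=readout.observe(); print(s['time'],s['ee_pos'],s['eef_rot'],s['joints'],bot.tip_reach)
for n in ['scene','top','wrist']:
    d=optics.get_image(n); cv2.imwrite(f'pics/{n}0.png',d['frame'][:,:,::-1])
    np.savez(f'{n}0.npz',**d)
    print(n,d['fx'],d['fy'],d['cx'],d['cy'],np.round(d.get('world_to_cam',d.get('T_tool_cam')),4).tolist())
E
```

```text
pics
0.0 [0.24657689 0.57401709 0.40349234] [ 2.01496326e-01  9.79488751e-01 -9.48427670e-04 -3.42695493e-04] [ 1.04600691e+00  5.33395833e-02  1.61426226e+00  5.02970962e-05
  1.47600708e+00 -1.19023335e-01] 0.1734
scene 423.3035636224648 423.3035636224648 308.48053258423096 197.23204493915773 [[0.6763, -0.7364, -0.0179, -0.3699], [-0.5291, -0.4686, -0.7074, 0.3374], [0.5126, 0.4879, -0.7065, 1.544], [0.0, 0.0, 0.0, 1.0]]
top 362.7544753993087 362.7544753993087 321.26354467623 204.07553919464618 [[0.0235, -0.9996, 0.017, -0.1161], [-0.9877, -0.0258, -0.154, 0.481], [0.1543, -0.0132, -0.9879, 1.3664], [0.0, 0.0, 0.0, 1.0]]
wrist 289.8438861356795 289.8438861356795 319.5945991940944 194.88068980517417 [[0.0002, -0.9564, -0.2919, 0.0742], [1.0, 0.0003, -0.0004, 0.0003], [0.0004, -0.2919, 0.9564, 0.0322], [0.0, 0.0, 0.0, 1.0]]
```

View pics/scene0.png

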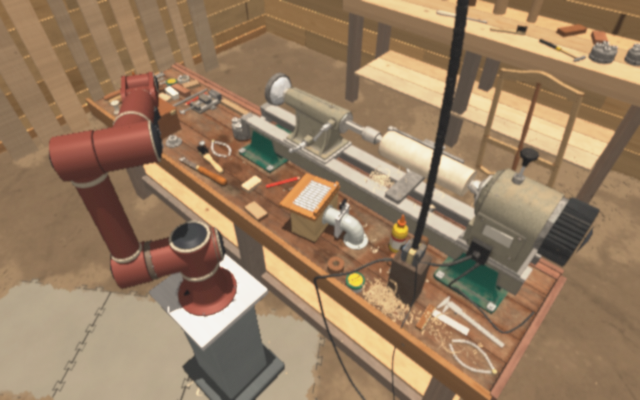

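View pics/top0.png

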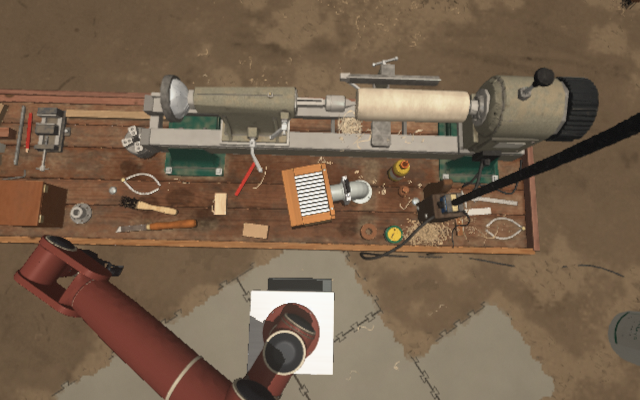

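View pics/wrist0.png

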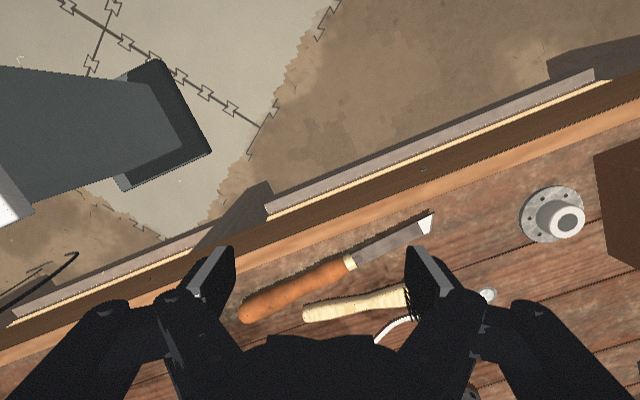

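The scene shows the box with its front towards image left and the duct on the right. In the top view the box frame is near (309,195), the block at (219,204), the sanding block at (255,230), the lever tip at about (258,168) and the gate at about (345,188).

```bash
cat > h.py <<'E'
import numpy as np,cv2
from scipy.spatial.transform import Rotation as R
def load(n): return dict(np.load(n+'.npz'))
def cam(d,pos=None,rot=None):
    if 'world_to_cam' in d: return np.linalg.inv(d['world_to_cam'])
    T=np.eye(4);T[:3,:3]=R.from_quat(rot).as_matrix();T[:3,3]=pos
    return T@d['T_tool_cam']
def ray(d,px,z,T):
    px=np.atleast_2d(px).astype(float)
    v=np.c_[(px[:,0]-d['cx'])/d['fx'],(px[:,1]-d['cy'])/d['fy'],np.ones(len(px))]@T[:3,:3].T
    return T[:3,3]+v*((z-T[2,3])/v[:,2])[:,None]
def proj(d,P,T):
    c=(np.atleast_2d(P)-T[:3,3])@T[:3,:3]
    return np.c_[c[:,0]/c[:,2]*d['fx']+d['cx'],c[:,1]/c[:,2]*d['fy']+d['cy']]
def snap(n,tag):
    from workcell import readout,optics
    s=readout.observe(); d=optics.get_image(n)
    d=dict(d,pos=s['ee_pos'],rot=s['eef_rot']); np.savez(tag+'.npz',**d)
    return d,cam(d,s['ee_pos'],s['eef_rot'])
E
python3 - <<'E'
from h import *
d=load('top0');T=cam(d);f=d['frame'];hsv=cv2.cvtColor(f,cv2.COLOR_RGB2HSV)
for p in [(219,204),(255,230),(288,195),(309,195),(329,200)]: print(p,f[p[1],p[0]],hsv[p[1],p[0]])
def comp(m,seed):
    n,l=cv2.connectedComponents(m.astype(np.uint8)); m=l==l[seed[1],seed[0]]
    pts=np.argwhere(m)[:,::-1].astype(np.float32); return pts
H,S,V=[hsv[...,i].astype(int) for i in range(3)]
b=comp((V>190)&(H<30)&(S>30)&(S<120),(219,204)); print('block',len(b),cv2.minAreaRect(b))
w=ray(d,cv2.boxPoints(cv2.minAreaRect(b)),.022,T);print(w.round(4),w.mean(0))
o=comp((V>150)&(H<20)&(S>120),(288,195)); print('frame',len(o),cv2.minAreaRect(o))
w=ray(d,cv2.boxPoints(cv2.minAreaRect(o)),.155,T);print(w.round(4),w.mean(0))
cv2.imwrite('pics/crop1.png',cv2.resize(f[145:255,200:400],None,fx=4,fy=4,interpolation=cv2.INTER_CUBIC)[:,:,::-1])
E
```

```text
(219, 204) [233 200 154] [ 17  86 233]
(255, 230) [199 159 118] [ 15 104 199]
(288, 195) [201 134  80] [ 13 153 201]
(309, 195) [111 107 100] [ 19  25 111]
(329, 200) [214 142  85] [ 13 154 214]
block 244 ((218.5, 203.5), (21.0, 13.0), 90.0)
[[0.519  0.3245 0.022 ]
 [0.5203 0.2738 0.022 ]
 [0.4375 0.2685 0.022 ]
 [0.4362 0.3187 0.022 ]] [0.47826888 0.29637196 0.022     ]
frame 1295 ((308.1600036621094, 193.8800048828125), (57.24333953857422, 45.079132080078125), 79.69515228271484)
[[ 0.5865  0.0455  0.155 ]
 [ 0.6208 -0.1132  0.155 ]
 [ 0.4171 -0.1538  0.155 ]
 [ 0.3847  0.0014  0.155 ]] [ 0.50225994 -0.05501099  0.155     ]
```

View pics/crop1.png

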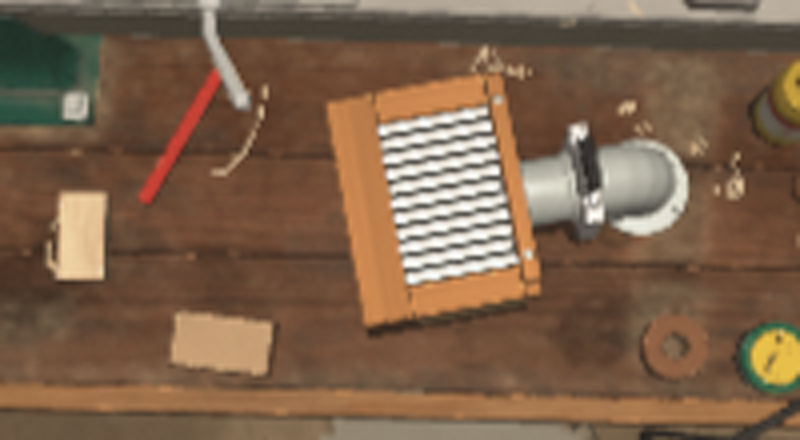

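The crop shows the frame corners at crop (327,103), (503,73), (540,293), (367,330). The lever tip is at crop (243,105), the gate bar near (588,165), and the block at (60–107, 192–280).

```bash
python3 - <<'E'
from h import *
from workcell import bot
d=load('top0');T=cam(d)
c=lambda x,y:(x/4+200-.375,y/4+145-.375)
print('lever',ray(d,c(243,105),.24,T),'bar',ray(d,c(588,165),.17,T))
w=ray(d,[c(327,103),c(503,73),c(540,293),c(367,328)],.155,T);print(w.round(4),w.mean(0))
m=lambda p,h:ray(d,c(*p),h,T).round(4)
print('stop ends',m((489,77),.18),m((525,295),.18),'sand',m((222,344),.024))
print([a for a in dir(bot) if a[0]!='_'])
E
```

```text
lever [[0.55933978 0.10500149 0.24      ]] bar [[ 0.53062762 -0.19048179  0.17      ]]
[[ 5.842e-01  4.360e-02  1.550e-01]
 [ 6.164e-01 -1.139e-01  1.550e-01]
 [ 4.175e-01 -1.508e-01  1.550e-01]
 [ 3.827e-01  4.000e-04  1.550e-01]] [ 0.50021763 -0.05517929  0.155     ]
stop ends [[ 0.6056 -0.101   0.18  ]] [[ 0.4125 -0.1366  0.18  ]] sand [[0.3757 0.1482 0.024 ]]
['MotionError', 'tip_reach']
```

>>> {"fn": "send_rows", "kwargs": {
  "deltas": "-0.033 -0.016 0 -6 1; -0.07 -0.035 0 -12 1; -0.107 -0.053 0 -18 1; -0.143 -0.072 0 -23 1; -0.16 -0.082 0 -23 1"
}}

```text
time: 0.57
ee_pos: [0.3633, 0.433, 0.4043]
eef_rot: [0.002, 1.0, -0.001, 0.0]
ft_force: [0.6, 0.9, -0.7]
width: 1.0
finger_force: 0.0
```

>>> {"fn": "send_rows", "kwargs": {
  "deltas": "-0.025 -0.03 0 0 1; -0.05 -0.06 0 0 1; -0.078 -0.093 0 0 1; -0.105 -0.125 0 0 1; -0.115 -0.137 0 0 1"
}}

```text
time: 0.98
ee_pos: [0.4779, 0.2949, 0.4044]
eef_rot: [0.004, 1.0, -0.001, 0.0]
ft_force: [-0.1, 0.5, -0.3]
width: 1.004
finger_force: 0.0
```

```bash
python3 - <<'E'
from h import *
d,T=snap('wrist','w1');f=d['frame'];print(d['pos'])
cv2.imwrite('pics/w1.png',f[:,:,::-1])
hsv=cv2.cvtColor(f,cv2.COLOR_RGB2HSV);H,S,V=[hsv[...,i].astype(int) for i in range(3)]
m=((V>190)&(H<30)&(S>25)&(S<125)).astype(np.uint8)
n,l,st,ce=cv2.connectedComponentsWithStats(m)
for i in range(1,n):
    if st[i,4]>1500:
        p=np.argwhere(l==i)[:,::-1].astype(np.float32);r=cv2.minAreaRect(p);w=ray(d,cv2.boxPoints(r),.022,T)
        print(st[i],r,w.round(4).tolist(),w.mean(0).round(4))
E
```

```text
[0.47787417 0.29488759 0.4044098 ]
[    0     0   640    40 13975] ((319.39288330078125, 17.258161544799805), (38.61729431152344, 639.1710205078125), 89.454345703125) [[0.2954, -0.0404, 0.022], [0.2955, 0.6282, 0.022], [0.3315, 0.6399, 0.022], [0.3318, -0.0521, 0.022]] [0.3136 0.2939 0.022 ]
[ 148   54   86   56 4072] ((190.54507446289062, 81.50410461425781), (89.53985595703125, 48.70823669433594), 5.19442892074585) [[0.3972, 0.0925, 0.022], [0.3465, 0.1068, 0.022], [0.3555, 0.2042, 0.022], [0.407, 0.1944, 0.022]] [0.3766 0.1495 0.022 ]
[ 455  130  132   41 2376] ((519.7975463867188, 150.0927734375), (131.13772583007812, 25.995264053344727), 7.853313446044922) [[0.4603, 0.456, 0.022], [0.4299, 0.4564, 0.022], [0.4521, 0.6148, 0.022], [0.4837, 0.6187, 0.022]] [0.4565 0.5365 0.022 ]
```

View pics/w1.png

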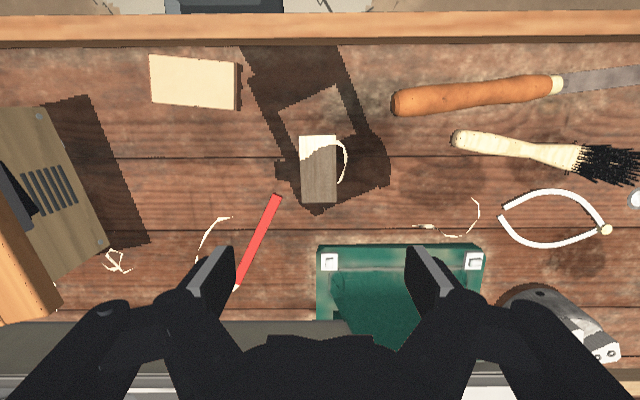

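The block's top face spans about (300,136)–(337,203), half in the gripper's shadow, and is nearly aligned with the image axes.

```bash
python3 - <<'E'
from h import *
d=load('w1');T=cam(d,d['pos'],d['rot'])
w=ray(d,[(299.5,136),(336.5,135.5),(337,203),(302.5,203)],.022,T);print(w.round(4),w.mean(0))
g=cv2.cvtColor(d['frame'],cv2.COLOR_RGB2GRAY)
for y in (150,170,190,200): print(y,g[y,290:350].tolist())
for x in (310,325): print(x,g[125:215,x].tolist())
E
```

```text
[[0.4375 0.2708 0.022 ]
 [0.4372 0.3148 0.022 ]
 [0.5219 0.3162 0.022 ]
 [0.5215 0.2722 0.022 ]] [0.47951935 0.29349644 0.022     ]
150 [57, 58, 61, 62, 58, 52, 123, 120, 117, 253, 254, 253, 250, 251, 252, 250, 247, 249, 249, 253, 250, 253, 254, 237, 221, 229, 237, 151, 135, 143, 151, 145, 148, 150, 147, 146, 143, 142, 148, 151, 148, 146, 136, 146, 150, 150, 47, 34, 38, 40, 42, 41, 14, 247, 250, 238, 78, 32, 37, 43]
170 [59, 59, 60, 57, 63, 60, 58, 59, 52, 44, 136, 136, 135, 133, 132, 134, 133, 134, 138, 141, 137, 137, 144, 146, 131, 126, 143, 144, 149, 147, 140, 143, 139, 143, 148, 146, 144, 145, 148, 157, 148, 150, 143, 137, 138, 139, 75, 49, 53, 48, 47, 38, 31, 208, 155, 63, 46, 52, 52, 50]
190 [111, 116, 128, 69, 60, 63, 57, 52, 59, 60, 60, 136, 146, 147, 145, 137, 135, 142, 132, 137, 137, 144, 143, 142, 138, 133, 147, 153, 152, 144, 145, 136, 135, 137, 138, 141, 139, 140, 140, 141, 145, 142, 136, 136, 138, 136, 96, 71, 64, 67, 70, 61, 62, 60, 63, 64, 62, 65, 65, 66]
200 [129, 127, 123, 127, 125, 131, 134, 142, 70, 61, 61, 91, 142, 137, 142, 140, 134, 140, 144, 138, 140, 147, 141
[... 362 characters left out ...]
137, 135, 137, 139, 140, 140, 138, 139, 143, 137, 134, 141, 141, 141, 136, 133, 133, 136, 137, 141, 139, 136, 139, 138, 138, 142, 138, 133, 135, 137, 139, 137, 146, 144, 142, 145, 143, 142, 143, 140, 142, 115, 69, 64, 61, 62, 59, 60, 63, 69, 66, 57, 100, 125]
325 [113, 105, 92, 87, 91, 93, 89, 88, 91, 102, 246, 254, 253, 253, 253, 253, 253, 253, 254, 254, 255, 240, 140, 144, 145, 146, 152, 151, 148, 147, 146, 149, 147, 145, 150, 151, 153, 155, 149, 149, 151, 151, 156, 155, 150, 146, 149, 146, 144, 145, 141, 136, 135, 142, 143, 144, 142, 137, 143, 144, 140, 133, 139, 140, 139, 141, 139, 141, 142, 136, 136, 139, 140, 141, 143, 141, 145, 101, 57, 62, 57, 53, 56, 57, 59, 100, 104, 100, 101, 108]
```

>>> {"fn": "send_rows", "kwargs": {
  "deltas": "-0.002 -0.001 0.04 -1.5 1; -0.002 -0.001 0.08 -1.5 1; -0.002 -0.001 0.12 -1.5 1; -0.002 -0.001 0.16 -1.5 1; -0.002 -0.001 0.19 -1.5 1"
}}

```text
time: 1.45
ee_pos: [0.4762, 0.2969, 0.2109]
eef_rot: [-0.011, 1.0, -0.001, -0.002]
ft_force: [0.5, 1.0, -0.2]
width: 0.998
finger_force: 0.0
```

>>> {"fn": "send_rows", "kwargs": {
  "deltas": "0 0 0.018 0 1; 0 0 0.036 0 1; 0 0 0.036 0 0.3; 0 0 0.036 0 0; 0 0 0.036 0 0"
}}

```text
time: 1.87
ee_pos: [0.4781, 0.2975, 0.1799]
eef_rot: [-0.011, 1.0, -0.0, 0.001]
ft_force: [-1.1, -1.9, 2.4]
width: 0.602
finger_force: 0.9
```

>>> {"fn": "send_rows", "kwargs": {
  "deltas": "0 0 0 0 0; 0 0 0 0 0; 0 0 0 0 0; 0 0 0 0 0"
}}

```text
time: 2.2
ee_pos: [0.4787, 0.2977, 0.1809]
eef_rot: [-0.011, 1.0, 0.001, 0.002]
ft_force: [-0.3, 0.7, 6.2]
width: 0.51
finger_force: 63.8
```

>>> {"fn": "send_rows", "kwargs": {
  "deltas": "0 0 -0.02 0 0; 0 0 -0.06 0 0; 0 0 -0.1 0 0; 0 0 -0.14 0 0; 0.01 0 -0.18 0 0"
}}

```text
time: 2.62
ee_pos: [0.4679, 0.2967, 0.3603]
eef_rot: [-0.011, 1.0, 0.0, 0.0]
ft_force: [0.4, 1.6, -2.4]
width: 0.507
finger_force: 62.8
```

>>> {"fn": "send_rows", "kwargs": {
  "deltas": "0.01 -0.01 -0.04 0 0; 0.02 -0.04 -0.06 0 0; 0.025 -0.075 -0.08 0 0; 0.03 -0.11 -0.09 0 0; 0.034 -0.15 -0.09 0 0"
}}

```text
time: 3.03
ee_pos: [0.4363, 0.1456, 0.4522]
eef_rot: [-0.012, 1.0, 0.001, 0.003]
ft_force: [1.4, -0.3, -2.6]
width: 0.507
finger_force: 62.9
```

>>> {"fn": "send_rows", "kwargs": {
  "deltas": "0 -0.03 0 0 0; 0 -0.055 0 0 0; 0 -0.067 0 0 0; 0 -0.067 0 0 0"
}}

```text
time: 3.37
ee_pos: [0.4381, 0.0774, 0.4483]
eef_rot: [-0.009, 1.0, -0.0, -0.0]
ft_force: [0.5, 0.3, -1.1]
width: 0.508
finger_force: 62.8
```

```bash
python3 - <<'E'
from h import *
d,T=snap('wrist','w2');f=d['frame'];print(d['pos'],d['rot'])
cv2.imwrite('pics/w2.png',f[:,:,::-1])
E
```

```text
[0.43814547 0.07736892 0.44832691] [-8.99898858e-03  9.99959464e-01 -2.81726243e-04 -9.56850573e-05]
```

View pics/w2.png

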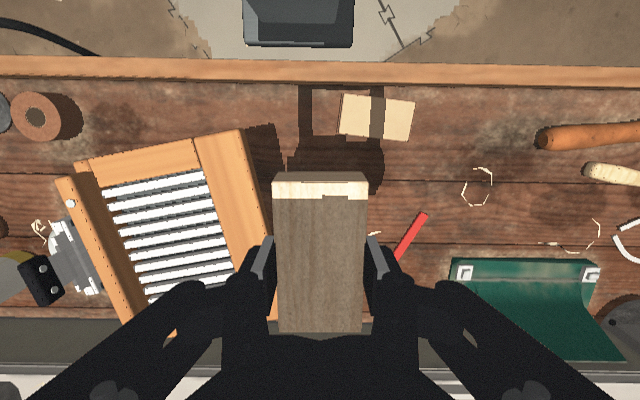

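The wrist view shows the box frame with its near front corner at (240,128) and near back corner at about (75,165). The stop rail runs from (57,182), the gate bar is near (42,280), and the held block is in the middle.

```bash
python3 - <<'E'
from h import *
f=load('w2')['frame']
cv2.imwrite('pics/crop2.png',cv2.resize(f[120:320,15:280],None,fx=3,fy=3,interpolation=cv2.INTER_CUBIC)[:,:,::-1])
E
```

```text
(no output)
```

View pics/crop2.png

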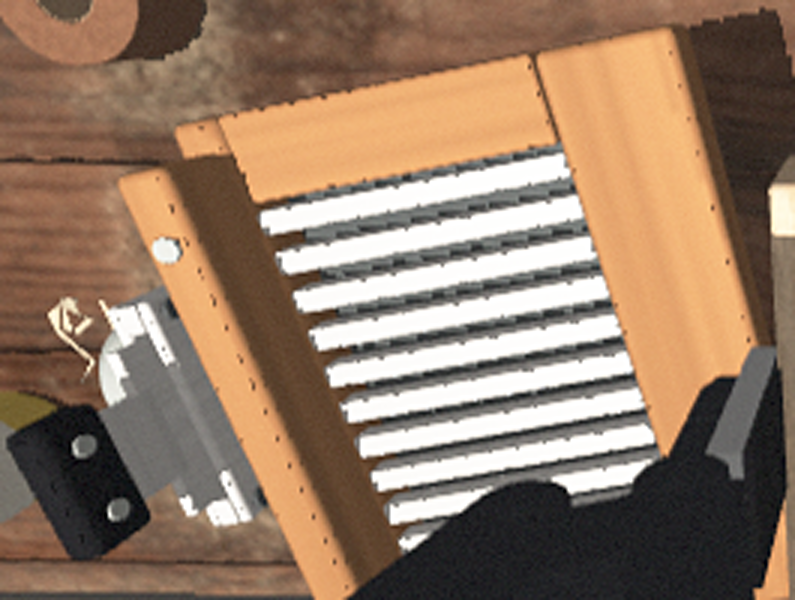

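The crop gives three lines. The stop foot runs crop (234,155)–(402,545), the front top edge about (672,28)–(755,345), and the near edge (218,118)–(672,28). The bar's top face has corners near (8,435), (92,403), (150,520), (75,558).

```bash
python3 - <<'E'
from h import *
d=load('w2');T=cam(d,d['pos'],d['rot'])
m=lambda P,h:ray(d,[(x/3+15-.33,y/3+120-.33) for x,y in P],h,T)[:,:2]
foot=m([(234,155),(262,220),(313,340),(358,445),(402,545)],.155)
front=m([(676,28),(755,345)],.155); near=m([(178,128),(218,119),(672,28)],.155); bar=m([(8,435),(92,403),(150,515),(75,555)],.172)
rt=m([(165,170),(355,595)],.18)
ang=lambda a:np.degrees(np.arctan2(*(a[-1]-a[0])[::-1]))
for n,a in dict(foot=foot,front=front,near=near,bar=bar,rt=rt).items(): print(n,a.round(4).tolist(),ang(a).round(2))
for th in (11.5,):
    th=np.radians(th);y=np.array([np.cos(th),np.sin(th)]);x=np.array([y[1],-y[0]])
    for n,a in dict(foot=foot,front=front,near=near,bar=bar,rt=rt).items(): print(n,(a@x).round(4),(a@y).round(4))
E
```

```text
foot [[0.4249, -0.1317], [0.4456, -0.1273], [0.4864, -0.1188], [0.5252, -0.1107], [0.5651, -0.1018]] 12.03
front [[0.3843, 0.0062], [0.4855, 0.0258]] 10.96
near [[0.4168, -0.147], [0.4138, -0.1342], [0.3843, 0.005]] 102.07
bar [[0.5132, -0.2089], [0.5013, -0.1794], [0.542, -0.1709], [0.558, -0.1995]] 11.86
rt [[0.4237, -0.132], [0.5654, -0.1031]] 11.51
foot [0.2138 0.2136 0.2134 0.2131 0.2125] [0.3901 0.4113 0.453  0.4926 0.5335]
front [0.0706 0.0715] [0.3778 0.4809]
near [0.2271 0.214  0.0717] [0.3791 0.3787 0.3776]
bar [0.3071 0.2757 0.2755 0.3068] [0.4612 0.4555 0.4971 0.507 ]
rt [0.2138 0.2138] [0.3889 0.5335]
```

>>> {"fn": "send_rows", "kwargs": {
  "deltas": "-0.006 -0.014 0 7 0; -0.013 -0.029 0 14 0; -0.019 -0.044 0 21 0; -0.026 -0.06 0 28 0; -0.032 -0.073 0 35 0"
}}

```text
time: 3.83
ee_pos: [0.4724, 0.0073, 0.4483]
eef_rot: [0.293, 0.956, 0.0, -0.0]
ft_force: [-0.0, -0.7, -2.1]
width: 0.508
finger_force: 62.8
```

>>> {"fn": "send_rows", "kwargs": {
  "deltas": "-0.014 -0.009 0 7 0; -0.028 -0.018 0 14 0; -0.042 -0.027 0 21 0; -0.056 -0.036 0 28 0; -0.068 -0.045 0 35 0"
}}

```text
time: 4.25
ee_pos: [0.5042, -0.0677, 0.4482]
eef_rot: [0.566, 0.824, 0.0, -0.0]
ft_force: [-0.2, -0.4, -2.3]
width: 0.507
finger_force: 62.8
```

>>> {"fn": "send_rows", "kwargs": {
  "deltas": "0 0 0.015 4.5 0; 0 0 0.035 9 0; 0 0 0.055 9 0; 0 0 0.065 9 0"
}}

```text
time: 4.58
ee_pos: [0.5032, -0.0669, 0.3804]
eef_rot: [0.627, 0.779, -0.001, -0.002]
ft_force: [-0.3, 0.1, -2.2]
width: 0.505
finger_force: 62.8
```

>>> {"fn": "send_rows", "kwargs": {
  "deltas": "0 0 0.02 0 0; 0 0 0.03 0 0; 0 0 0.03 0 0; 0 0 0.03 0 0"
}}

```text
time: 4.92
ee_pos: [0.5037, -0.0677, 0.3534]
eef_rot: [0.627, 0.779, -0.0, -0.001]
ft_force: [0.2, 0.3, -1.2]
width: 0.507
finger_force: 62.8
```

```bash
python3 - <<'E'
from h import *
d,T=snap('wrist','w3');p=d['pos'];M=R.from_quat(d['rot']).as_matrix();print(p,np.degrees(np.arctan2(M[1,1],M[0,1])))
t=np.array([.5035,-.0683,.335]);print('to target, tool axes',(M.T@(t-p)).round(4))
E
```

```text
[ 0.50365029 -0.06767406  0.3534235 ] 12.296023816609049
to target, tool axes [-0.0006 -0.0003  0.0184]
```

>>> {"fn": "send_rows", "kwargs": {
  "deltas": "0 0 0.006 0 0; 0 0 0.012 0 0; 0 0 0.014 0 0; 0 0 0.016 0 0; 0 0 0.016 0 0"
}}

```text
time: 5.38
ee_pos: [0.5035, -0.0682, 0.3372]
eef_rot: [0.628, 0.778, -0.0, -0.0]
ft_force: [-0.1, 0.6, -2.4]
width: 0.512
finger_force: 62.8
```

>>> {"fn": "send_rows", "kwargs": {
  "deltas": "0 0 0.001 0 0; 0 0 0.002 0 0; 0 0 0.002 0 0"
}}

```text
time: 5.63
ee_pos: [0.5037, -0.0682, 0.336]
eef_rot: [0.628, 0.778, 0.0, 0.0]
ft_force: [0.6, 0.2, -2.3]
width: 0.511
finger_force: 62.9
```

>>> {"fn": "send_rows", "kwargs": {
  "deltas": "0 0 0.001 0 0; 0 0 0.002 0 0; 0 0 0.003 0 0; 0 0 0.003 0 0"
}}

```text
time: 5.97
ee_pos: [0.5039, -0.0682, 0.3359]
eef_rot: [0.628, 0.779, -0.0, 0.0]
ft_force: [-7.9, 2.0, 12.6]
width: 0.513
finger_force: 64.4
```

>>> {"fn": "send_rows", "kwargs": {
  "deltas": "0 0 0.001 0 0; 0 0 0.002 0 0; 0 0 0.002 0 0"
}}

```text
time: 6.22
ee_pos: [0.5039, -0.0682, 0.3358]
eef_rot: [0.628, 0.779, -0.0, 0.0]
ft_force: [-13.1, 3.7, 21.0]
width: 0.506
finger_force: 65.4
```

>>> {"fn": "send_rows", "kwargs": {
  "deltas": "0 0 -0.003 0 0; 0 0 -0.0045 0 0; -0.001 0 -0.0045 0 0; -0.002 0 -0.0045 0 0; -0.002 0 -0.0045 0 0"
}}

```text
time: 6.63
ee_pos: [0.5043, -0.0699, 0.3359]
eef_rot: [0.628, 0.779, 0.001, -0.0]
ft_force: [-0.2, 4.2, 5.5]
width: 0.51
finger_force: 63.6
```

>>> {"fn": "send_rows", "kwargs": {
  "deltas": "-0.001 0 0 0 0; -0.0015 0 0 0 0; -0.0015 0 0 0 0"
}}

```text
time: 6.88
ee_pos: [0.5047, -0.0713, 0.3359]
eef_rot: [0.628, 0.779, 0.001, -0.0]
ft_force: [-1.2, 4.3, 4.9]
width: 0.51
finger_force: 63.7
```

>>> {"fn": "send_rows", "kwargs": {
  "deltas": "-0.001 0 0 0 0; -0.002 0 0 0 0; -0.002 0 0 0 0"
}}

```text
time: 7.13
ee_pos: [0.5051, -0.0732, 0.3359]
eef_rot: [0.628, 0.779, 0.001, -0.0]
ft_force: [-1.7, 5.8, 5.5]
width: 0.508
finger_force: 63.7
```

>>> {"fn": "send_rows", "kwargs": {
  "deltas": "-0.001 0 0 0 0; -0.002 0 0 0 0; -0.002 0 0 0 0"
}}

```text
time: 7.38
ee_pos: [0.5054, -0.074, 0.3359]
eef_rot: [0.628, 0.779, 0.002, -0.002]
ft_force: [-3.2, 12.0, 7.6]
width: 0.506
finger_force: 64.0
```

>>> {"fn": "send_rows", "kwargs": {
  "deltas": "0.0015 0 0 0 0; 0.0015 0 0 0 0.6; 0.0015 0 0 0 0.8; 0.0015 0 0 0 0.9; 0.0015 0 0 0 0.9"
}}

```text
time: 7.8
ee_pos: [0.5048, -0.0743, 0.3347]
eef_rot: [0.628, 0.778, -0.0, -0.0]
ft_force: [0.6, -0.8, 0.4]
width: 0.9
finger_force: 0.0
```

>>> {"fn": "send_rows", "kwargs": {
  "deltas": "0 0 -0.005 0 0.9; 0 0 -0.03 0 0.9; 0 0 -0.07 0 0.8; 0 0 -0.11 0 0.7; 0 0 -0.12 0 0.6"
}}

```text
time: 8.22
ee_pos: [0.5055, -0.0744, 0.4634]
eef_rot: [0.628, 0.778, 0.002, 0.005]
ft_force: [0.5, 1.0, 1.5]
width: 0.604
finger_force: 0.0
```

>>> {"fn": "send_rows", "kwargs": {
  "deltas": "-0.025 0 0 -7 0.6; -0.05 0 0 -14 0.6; -0.075 0 0 -21 0.6; -0.1 -0.001 0 -28 0.6; -0.12 -0.001 0 -35 0.6"
}}

```text
time: 8.63
ee_pos: [0.5294, -0.1933, 0.4555]
eef_rot: [0.362, 0.932, -0.0, 0.0]
ft_force: [-0.5, 0.4, -0.2]
width: 0.602
finger_force: 0.0
```

>>> {"fn": "send_rows", "kwargs": {
  "deltas": "0 0 0 -7 0.6; 0 0 0 -14 0.6; 0 0 0 -21 0.6; 0 0 0 -28 0.6; 0 0 0 -35 0.6"
}}

```text
time: 9.05
ee_pos: [0.5294, -0.1918, 0.4554]
eef_rot: [0.065, 0.998, -0.0, 0.0]
ft_force: [0.6, -0.7, -0.9]
width: 0.601
finger_force: 0.0
```

>>> {"fn": "send_rows", "kwargs": {
  "deltas": "0 0 0 -7 0.6; 0 0 0 -14 0.6; 0 0 0 -20 0.6; 0 0 0 -20 0.6"
}}

```text
time: 9.38
ee_pos: [0.5293, -0.1917, 0.4554]
eef_rot: [-0.107, 0.994, -0.0, 0.0]
ft_force: [-1.1, -0.5, -0.5]
width: 0.599
finger_force: 0.0
```

```bash
python3 - <<'E'
from h import *
d,T=snap('wrist','w4');f=d['frame'];p=d['pos'];M=R.from_quat(d['rot']).as_matrix();print(p,np.degrees(np.arctan2(M[1,1],M[0,1])))
from workcell import readout;print(readout.observe()['joints'].round(2))
cv2.imwrite('pics/w4.png',f[:,:,::-1])
E
```

```text
[ 0.5293436  -0.191711    0.45543636] 102.32924320801715
[-0.48 -0.12  1.7  -0.    1.56 -2.26]
```

View pics/w4.png

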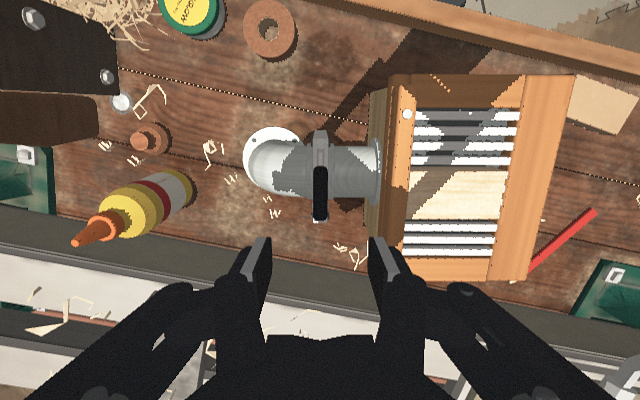

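The block lies against the stop, at about (412–503, 170–220). The black gate bar spans about cols 314–327, rows 167–221, nearly centred under the tool.

```bash
python3 - <<'E'
from h import *
d=load('w4');T=cam(d,d['pos'],d['rot']);p=d['pos'];M=R.from_quat(d['rot']).as_matrix()
g=cv2.cvtColor(d['frame'],cv2.COLOR_RGB2GRAY)
m=(g<45).astype(np.uint8);n,l,st,ce=cv2.connectedComponentsWithStats(m);i=l[194,320];print(st[i],ce[i])
x,y,w,h=st[i][:4]
c=np.array([[x,y],[x+w-1,y+h-1]]);P=ray(d,c,.172,T);print(P.round(4))
q=P.mean(0);print(q,'tool:',(M.T@(q-p)).round(4))
def q2(pt,z): return ray(d,pt,z,T).round(4)
print('block',q2([(412,170),(505,170),(503,220),(412,220)],.177).tolist(),'tool',((q2([(412,170),(505,170),(503,220),(412,220)],.177)-p)@M).round(4).tolist())
print('front edge',q2([(574,75),(528,280)],.155).tolist())
E
```

```text
[313 167  15  53 754] [319.8806366  192.92970822]
[[ 0.5081 -0.2024  0.172 ]
 [ 0.5534 -0.1795  0.172 ]]
[ 0.53073254 -0.19094485  0.172     ] tool: [-0.0015  0.0006  0.2834]
block [[0.4913, -0.1183, 0.177], [0.4741, -0.0397, 0.177], [0.5181, -0.023, 0.177], [0.5358, -0.1041, 0.177]] tool [[0.0215, 0.08, 0.2784], [0.0216, 0.1604, 0.2784], [-0.025, 0.1673, 0.2784], [-0.025, 0.0843, 0.2784]]
front edge [[0.3851, 0.0003, 0.155], [0.582, 0.0464, 0.155]]
```

>>> {"fn": "send_rows", "kwargs": {
  "deltas": "-0.0015 0.0005 0.035 0 0.6; -0.0015 0.0005 0.07 0 0.6; -0.0015 0.0005 0.105 0 0.6; -0.0015 0.0005 0.13 0 0.6; -0.0015 0.0005 0.137 0 0.6"
}}

```text
time: 9.85
ee_pos: [0.5291, -0.19, 0.3125]
eef_rot: [-0.105, 0.994, 0.002, -0.004]
ft_force: [-1.0, 0.6, -1.0]
width: 0.595
finger_force: 0.0
```

>>> {"fn": "send_rows", "kwargs": {
  "deltas": "0 0 0 0 0.4; 0 0 0 0 0; 0 0 0 0 0; 0 0 0 0 0; 0 0 0 0 0"
}}

```text
time: 10.27
ee_pos: [0.5315, -0.1908, 0.3209]
eef_rot: [-0.106, 0.994, -0.001, 0.002]
ft_force: [0.0, 0.9, 2.9]
width: 0.143
finger_force: 59.6
```

>>> {"fn": "send_rows", "kwargs": {
  "deltas": "0 0 0 0 0; 0 0 0 0 0; 0 0 0 0 0"
}}

```text
time: 10.52
ee_pos: [0.5314, -0.1908, 0.3196]
eef_rot: [-0.107, 0.994, -0.001, 0.002]
ft_force: [3.6, 1.3, 1.7]
width: 0.146
finger_force: 59.6
```

>>> {"fn": "send_rows", "kwargs": {
  "deltas": "0 0 -0.012 0 0; 0 0 -0.025 0 0; 0 0 -0.038 0 0; 0 0 -0.05 0 0; 0 0 -0.057 0 0"
}}

```text
time: 10.93
ee_pos: [0.5312, -0.1908, 0.3706]
eef_rot: [-0.107, 0.994, -0.0, 0.002]
ft_force: [26.3, -8.2, -45.2]
width: 0.139
finger_force: 64.2
```

>>> {"fn": "send_rows", "kwargs": {
  "deltas": "0 0 -0.002 0 0; 0 0 -0.004 0 0; 0 0 -0.004 0 0"
}}

```text
time: 11.18
ee_pos: [0.5313, -0.1909, 0.3705]
eef_rot: [-0.106, 0.994, 0.0, 0.001]
ft_force: [26.0, -7.9, -32.7]
width: 0.141
finger_force: 66.0
```

>>> {"fn": "send_rows", "kwargs": {
  "deltas": "0 0 0.006 0 0; 0 0 0.008 0 0; 0 0 0.008 0 0.3; 0 0 0.008 0 0.5; 0 0 0.008 0 0.6"
}}

```text
time: 11.6
ee_pos: [0.5304, -0.1908, 0.3708]
eef_rot: [-0.107, 0.994, -0.0, -0.001]
ft_force: [0.2, -0.6, 0.6]
width: 0.557
finger_force: 0.0
```

>>> {"fn": "send_rows", "kwargs": {
  "deltas": "0 0 -0.03 0 0.6; 0 0 -0.07 0 0.6; 0 0 -0.1 0 0.6; 0.0 0 -0.1 0 0.6"
}}

```text
time: 11.93
ee_pos: [0.5311, -0.1911, 0.4802]
eef_rot: [-0.107, 0.994, -0.004, 0.005]
ft_force: [0.9, 0.5, 1.0]
width: 0.603
finger_force: 0.0
```

```bash
python3 - <<'E'
from h import *
d,T=snap('wrist','w5');f=d['frame'];p=d['pos'];M=R.from_quat(d['rot']).as_matrix();print(p)
g=cv2.cvtColor(f,cv2.COLOR_RGB2GRAY);n,l,st,ce=cv2.connectedComponentsWithStats((g<45).astype(np.uint8))
for i in range(1,n):
    x,y,w,h,a=st[i]
    if a>300 and y<300:
        print(st[i])
        for z in (.215,.224,.232): P=ray(d,[[x+w/2-.5,y],[x+w/2-.5,y+h-1]],z,T);print(z,P[:,:2].round(4).tolist(),np.linalg.norm(P[1]-P[0]).round(4))
cv2.imwrite('pics/w5.png',f[:,:,::-1])
E
```

```text
[ 0.53108664 -0.19109264  0.48023055]
[   0    0  133   92 7028]
0.215 [[0.4298, -0.3967], [0.4917, -0.3995]] 0.0619
0.224 [[0.431, -0.3893], [0.4904, -0.392]] 0.0595
0.232 [[0.432, -0.3828], [0.4893, -0.3854]] 0.0574
[333  77  51  48 394]
0.215 [[0.4352, -0.1851], [0.4681, -0.1765]] 0.0341
0.224 [[0.4361, -0.1859], [0.4678, -0.1777]] 0.0328
0.232 [[0.4369, -0.1867], [0.4675, -0.1787]] 0.0316
[ 59 139  14  65 367]
0.215 [[0.5291, -0.4016], [0.585, -0.4042]] 0.056
0.224 [[0.5264, -0.394], [0.5802, -0.3965]] 0.0538
0.232 [[0.524, -0.3873], [0.5758, -0.3897]] 0.0519
[315 167  16  59 910]
0.215 [[0.5074, -0.1962], [0.5575, -0.1852]] 0.0513
0.224 [[0.5055, -0.1966], [0.5537, -0.186]] 0.0493
0.232 [[0.5038, -0.197], [0.5503, -0.1868]] 0.0475
[   24   237   592   163 43789]
0.215 [[0.5692, -0.1853], [0.7573, -0.1444]] 0.1925
0.224 [[0.565, -0.1861], [0.7458, -0.1469]] 0.185
0.232 [[0.5612, -0.1869], [0.7355, -0.149]] 0.1784
```

View pics/w5.png

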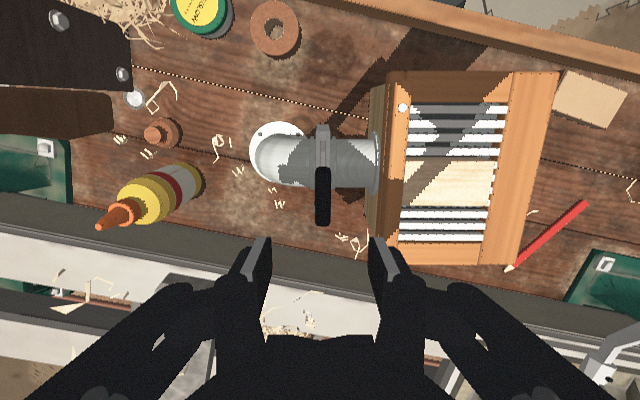

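The bar now spans (315–330, 167–225) and rose until it hit a hard stop (45 N against about 5.5 N of sliding friction). The block is still against the stop, at about (408–495, 168–210).

The tool always points down, so a bare finger can't reach under the lip. I'll pick up the block by its front end, press the rocker with its overhanging end, and put it back.

>>> {"fn": "send_rows", "kwargs": {
  "deltas": "0 0.03 0 7 0.8; 0 0.06 0 14 0.9; 0 0.09 0 21 0.9; 0 0.12 0 28 0.9; 0.0005 0.148 0 35 0.9"
}}

```text
time: 12.4
ee_pos: [0.498, -0.045, 0.4696]
eef_rot: [0.2, 0.98, -0.0, -0.001]
ft_force: [0.2, 0.1, 0.2]
width: 0.901
finger_force: 0.0
```

>>> {"fn": "send_rows", "kwargs": {
  "deltas": "0 0 0 7 0.9; 0 0 0 14 0.9; 0 0 0 21 0.9; 0 0 0 28 0.9; 0 0 0 35 0.9"
}}

```text
time: 12.82
ee_pos: [0.4985, -0.0461, 0.4696]
eef_rot: [0.485, 0.874, -0.001, -0.001]
ft_force: [0.3, 0.4, -0.1]
width: 0.902
finger_force: 0.0
```

>>> {"fn": "send_rows", "kwargs": {
  "deltas": "0 0 0 7 0.9; 0 0 0 14 0.9; 0 0 0 20 0.9; 0 0 0 20 0.9"
}}

```text
time: 13.15
ee_pos: [0.4985, -0.0462, 0.4697]
eef_rot: [0.628, 0.778, -0.001, -0.001]
ft_force: [0.4, 0.4, 0.2]
width: 0.9
finger_force: 0.0
```

```bash
cat > go.py <<'E'
import sys
from h import *
from workcell import readout
s=readout.observe();M=R.from_quat(s['eef_rot']).as_matrix();p=np.array(s['ee_pos'])
a=np.degrees(np.arctan2(M[1,1],M[0,1]))
t=np.array([float(v) for v in sys.argv[1:4]]);print(s['time'],p.round(4),'yang',a.round(2),'tool delta',(M.T@(t-p)).round(4))
E
python3 go.py .4989 -.0464 .335
```

```text
13.15 [ 0.4985 -0.0462  0.4697] yang 12.15 tool delta [-0.0003  0.0007  0.1347]
```

>>> {"fn": "send_rows", "kwargs": {
  "deltas": "0 0.0005 0.035 0 0.9; 0 0.0005 0.07 0 0.9; 0 0.0005 0.1 0 0.9; 0 0.0005 0.125 0 0.9; 0 0.0005 0.1335 0 0.9"
}}

```text
time: 13.57
ee_pos: [0.4974, -0.0457, 0.3318]
eef_rot: [0.627, 0.779, -0.002, -0.004]
ft_force: [-0.6, -1.0, -0.5]
width: 0.898
finger_force: 0.0
```

>>> {"fn": "send_rows", "kwargs": {
  "deltas": "0 0 0 0 0.9; 0 0 0 0 0.3; 0 0 0 0 0; 0 0 0 0 0; 0 0 0 0 0"
}}

```text
time: 13.98
ee_pos: [0.5001, -0.0462, 0.3407]
eef_rot: [0.627, 0.779, 0.001, 0.002]
ft_force: [-1.5, 0.8, 5.7]
width: 0.505
finger_force: 62.4
```

>>> {"fn": "send_rows", "kwargs": {
  "deltas": "0 0 0 0 0; 0 0 0 0 0; 0 0 0 0 0"
}}

```text
time: 14.23
ee_pos: [0.5001, -0.0462, 0.3407]
eef_rot: [0.627, 0.779, 0.001, 0.002]
ft_force: [-1.8, 0.8, 5.8]
width: 0.503
finger_force: 62.3
```

>>> {"fn": "send_rows", "kwargs": {
  "deltas": "0.001 0 -0.01 0 0; 0.002 0 -0.025 0 0; 0.003 0 -0.045 0 0; 0.01 0 -0.065 0 0; 0.03 0 -0.07 0 0"
}}

```text
time: 14.65
ee_pos: [0.4937, -0.0178, 0.4122]
eef_rot: [0.629, 0.778, 0.001, 0.003]
ft_force: [1.3, 0.5, -1.5]
width: 0.505
finger_force: 61.6
```

```bash
python3 go.py .4857 .1105 .41
```

```text
14.65 [ 0.4937 -0.0178  0.4122] yang 12.11 tool delta [0.1271 0.0191 0.0019]
```

>>> {"fn": "send_rows", "kwargs": {
  "deltas": "0.03 0.004 0 0 0; 0.065 0.01 0 0 0; 0.1 0.015 0 0 0; 0.122 0.019 0 0 0; 0.127 0.019 0 0 0"
}}

```text
time: 15.07
ee_pos: [0.484, 0.1142, 0.4081]
eef_rot: [0.626, 0.78, 0.001, -0.0]
ft_force: [1.2, -0.3, -2.9]
width: 0.505
finger_force: 61.5
```

```bash
python3 - <<'E'
from h import *
d,T=snap('top','t6');f=d['frame']
cv2.imwrite('pics/t6.png',cv2.resize(f[125:250,200:400],None,fx=4,fy=4,interpolation=cv2.INTER_CUBIC)[:,:,::-1])
E
python3 go.py .4857 .1105 .255
```

```text
15.1167 [0.484  0.1135 0.4081] yang 12.47 tool delta [-0.0034  0.001   0.1531]
```

View pics/t6.png

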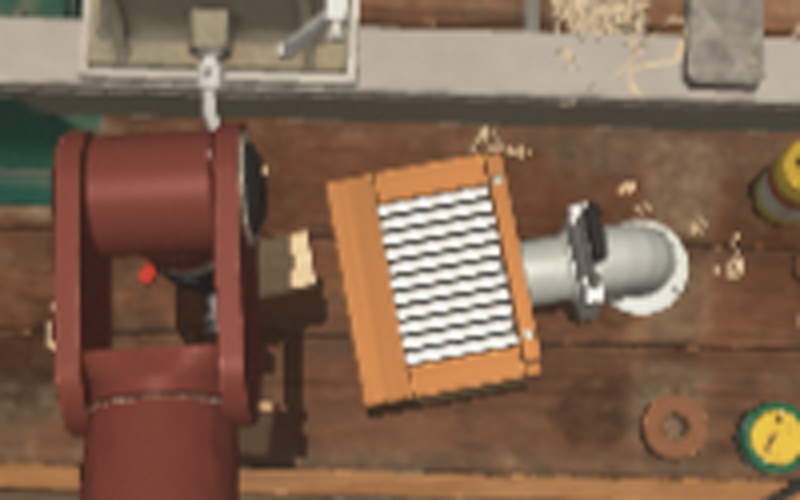

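The top view shows the arm in front of the box with the block's free end at crop (315,265), clear of the lip at crop x about 340. The grille is empty and the gate bar is up, at crop (590,230).

>>> {"fn": "send_rows", "kwargs": {
  "deltas": "0 0 0.02 0 0; 0 0 0.045 0 0; 0 0 0.07 0 0; 0 0 0.09 0 0; 0 0 0.1 0 0"
}}

```text
time: 15.53
ee_pos: [0.4836, 0.1104, 0.3046]
eef_rot: [0.628, 0.778, -0.002, -0.002]
ft_force: [-0.8, 0.1, -2.3]
width: 0.503
finger_force: 61.5
```

>>> {"fn": "send_rows", "kwargs": {
  "deltas": "0 0 0.012 0 0; 0 0 0.025 0 0; 0 0 0.04 0 0; 0 0 0.05 0 0; 0 0 0.05 0 0"
}}

```text
time: 15.95
ee_pos: [0.484, 0.111, 0.2558]
eef_rot: [0.628, 0.778, -0.001, -0.001]
ft_force: [0.2, 0.5, -2.3]
width: 0.505
finger_force: 61.5
```

```bash
python3 go.py .4931 .0751 .255
```

```text
15.95 [0.484  0.111  0.2558] yang 12.22 tool delta [-0.037   0.0013  0.0008]
```

>>> {"fn": "send_rows", "kwargs": {
  "deltas": "-0.008 0 0 0 0; -0.016 0.001 0 0 0; -0.025 0.001 0 0 0; -0.033 0.001 0 0 0; -0.037 0.001 0 0 0"
}}

```text
time: 16.37
ee_pos: [0.4941, 0.0741, 0.2586]
eef_rot: [0.628, 0.778, 0.0, 0.001]
ft_force: [0.0, 0.4, -1.0]
width: 0.503
finger_force: 61.5
```

>>> {"fn": "send_rows", "kwargs": {
  "deltas": "0 0 -0.003 0 0; 0 0 -0.006 0 0; 0 0 -0.008 0 0; 0 0 -0.008 0 0"
}}

```text
time: 16.7
ee_pos: [0.4936, 0.0756, 0.2666]
eef_rot: [0.628, 0.779, 0.0, 0.001]
ft_force: [0.3, 0.2, -1.7]
width: 0.503
finger_force: 61.5
```

Expected contact is at about 0.268. I'll step up gently from here.

>>> {"fn": "send_rows", "kwargs": {
  "deltas": "0 0 -0.001 0 0; 0 0 -0.002 0 0; 0 0 -0.002 0 0"
}}

```text
time: 16.95
ee_pos: [0.4934, 0.0757, 0.2679]
eef_rot: [0.627, 0.779, 0.0, 0.0]
ft_force: [0.3, -0.0, -2.0]
width: 0.502
finger_force: 61.5
```

>>> {"fn": "send_rows", "kwargs": {
  "deltas": "0 0 -0.001 0 0; 0 0 -0.0015 0 0; 0 0 -0.0015 0 0"
}}

```text
time: 17.2
ee_pos: [0.4933, 0.0755, 0.269]
eef_rot: [0.628, 0.779, 0.0, -0.0]
ft_force: [-0.1, 1.3, -3.0]
width: 0.504
finger_force: 61.4
```

>>> {"fn": "send_rows", "kwargs": {
  "deltas": "0 0 -0.001 0 0; 0 0 -0.0015 0 0; 0 0 -0.0015 0 0"
}}

```text
time: 17.45
ee_pos: [0.4934, 0.0756, 0.2705]
eef_rot: [0.628, 0.779, 0.0, -0.0]
ft_force: [1.7, 1.3, -3.8]
width: 0.502
finger_force: 61.5
```

>>> {"fn": "send_rows", "kwargs": {
  "deltas": "0 0 -0.001 0 0; 0 0 -0.0015 0 0; 0 0 -0.0015 0 0"
}}

```text
time: 17.7
ee_pos: [0.4935, 0.0754, 0.2726]
eef_rot: [0.628, 0.779, -0.0, 0.0]
ft_force: [0.6, 0.6, -1.7]
width: 0.502
finger_force: 61.8
```

>>> {"fn": "send_rows", "kwargs": {
  "deltas": "0 0 -0.001 0 0; 0 0 -0.0015 0 0; 0 0 -0.0015 0 0"
}}

```text
time: 17.95
ee_pos: [0.4935, 0.0753, 0.2742]
eef_rot: [0.628, 0.778, -0.0, 0.0]
ft_force: [0.3, -0.6, -1.5]
width: 0.508
finger_force: 61.9
```

>>> {"fn": "send_rows", "kwargs": {
  "deltas": "0 0 -0.001 0 0; 0 0 -0.001 0 0"
}}

```text
time: 18.12
ee_pos: [0.4934, 0.0754, 0.2749]
eef_rot: [0.628, 0.779, -0.0, 0.0]
ft_force: [-0.2, -0.8, -2.6]
width: 0.51
finger_force: 61.7
```

>>> {"fn": "send_rows", "kwargs": {
  "deltas": "0 0 -0.001 0 0; 0 0 -0.0015 0 0; 0 0 -0.0015 0 0"
}}

```text
time: 18.37
ee_pos: [0.4933, 0.0754, 0.2759]
eef_rot: [0.628, 0.779, -0.0, -0.0]
ft_force: [1.6, -1.1, -5.5]
width: 0.504
finger_force: 61.5
```

The force peaked and dropped about 3–4 mm after contact, then met the hard stop at about 7 mm, so the rocker has snapped over. Backing out.

>>> {"fn": "send_rows", "kwargs": {
  "deltas": "0 0 0.006 0 0; 0 0 0.014 0 0; 0 0 0.02 0 0; 0 0 0.02 0 0; 0 0 0.02 0 0"
}}

```text
time: 18.78
ee_pos: [0.4931, 0.0755, 0.2553]
eef_rot: [0.628, 0.779, -0.001, -0.001]
ft_force: [0.5, 0.4, -1.6]
width: 0.506
finger_force: 61.9
```

>>> {"fn": "send_rows", "kwargs": {
  "deltas": "0.01 0 0 0 0; 0.022 0 0 0 0; 0.034 0 0 0 0; 0.042 0 0 0 0; 0.042 0 0 0 0"
}}

```text
time: 19.2
ee_pos: [0.484, 0.1184, 0.2564]
eef_rot: [0.627, 0.779, 0.0, -0.0]
ft_force: [0.0, -0.1, -2.2]
width: 0.504
finger_force: 61.9
```

>>> {"fn": "send_rows", "kwargs": {
  "deltas": "0 0 -0.03 0 0; 0 0 -0.06 0 0; 0 0 -0.1 0 0; 0 0 -0.135 0 0; 0 0 -0.15 0 0"
}}

```text
time: 19.62
ee_pos: [0.4851, 0.1168, 0.4126]
eef_rot: [0.627, 0.779, 0.003, 0.003]
ft_force: [0.8, 0.3, -1.9]
width: 0.505
finger_force: 62.1
```

```bash
python3 go.py .4995 -.0430 .395
```

```text
19.6167 [0.4851 0.1168 0.4126] yang 12.28 tool delta [-0.1592 -0.0201  0.0177]
```

>>> {"fn": "send_rows", "kwargs": {
  "deltas": "-0.03 -0.004 0 0 0; -0.065 -0.008 0 0 0; -0.1 -0.013 0 0 0; -0.135 -0.017 0 0 0; -0.158 -0.02 0 0 0"
}}

```text
time: 20.03
ee_pos: [0.4984, -0.0444, 0.4065]
eef_rot: [0.628, 0.778, -0.0, 0.001]
ft_force: [0.3, 0.0, -1.6]
width: 0.504
finger_force: 62.0
```

>>> {"fn": "send_rows", "kwargs": {
  "deltas": "0 0 0.015 0 0; 0 0 0.035 0 0; 0 0 0.05 0 0; 0 0 0.055 0 0; 0 0 0.055 0 0"
}}

```text
time: 20.45
ee_pos: [0.4979, -0.0419, 0.3493]
eef_rot: [0.628, 0.779, -0.001, -0.002]
ft_force: [-0.5, 0.8, -1.4]
width: 0.505
finger_force: 62.0
```

```bash
python3 go.py .4995 -.0430 .341
```

```text
20.45 [ 0.4979 -0.0419  0.3493] yang 12.26 tool delta [-0.0014  0.0014  0.0083]
```

>>> {"fn": "send_rows", "kwargs": {
  "deltas": "0 0 0.003 0 0; 0 0 0.006 0 0; 0 0 0.008 0 0; 0 0 0.008 0 0"
}}

```text
time: 20.78
ee_pos: [0.4986, -0.0421, 0.3435]
eef_rot: [0.628, 0.779, 0.0, 0.0]
ft_force: [0.8, 0.4, -2.7]
width: 0.502
finger_force: 62.0
```

>>> {"fn": "send_rows", "kwargs": {
  "deltas": "0 0 0.001 0 0; 0 0 0.0015 0 0; 0 0 0.0015 0 0"
}}

```text
time: 21.03
ee_pos: [0.4985, -0.0421, 0.3418]
eef_rot: [0.628, 0.779, 0.0, 0.0]
ft_force: [-0.0, -0.6, -1.6]
width: 0.503
finger_force: 62.0
```

>>> {"fn": "send_rows", "kwargs": {
  "deltas": "0 0 0.001 0 0; 0 0 0.002 0 0; 0 0 0.002 0 0"
}}

```text
time: 21.28
ee_pos: [0.4986, -0.0422, 0.3408]
eef_rot: [0.628, 0.779, 0.0, 0.0]
ft_force: [-3.5, 0.9, 3.7]
width: 0.502
finger_force: 62.7
```

>>> {"fn": "send_rows", "kwargs": {
  "deltas": "-0.001 0 0 0 0; -0.002 0 0 0 0; -0.0025 0 0 0 0; -0.0025 0 0 0 0"
}}

```text
time: 21.62
ee_pos: [0.4994, -0.0443, 0.3407]
eef_rot: [0.628, 0.779, 0.001, 0.0]
ft_force: [-1.6, 4.7, 5.5]
width: 0.507
finger_force: 62.8
```

>>> {"fn": "send_rows", "kwargs": {
  "deltas": "-0.001 0 0 0 0; -0.002 0 0 0 0; -0.002 0 0 0 0"
}}

```text
time: 21.87
ee_pos: [0.4999, -0.0464, 0.3407]
eef_rot: [0.628, 0.779, 0.001, 0.001]
ft_force: [-1.2, 4.5, 5.3]
width: 0.505
finger_force: 62.8
```

>>> {"fn": "send_rows", "kwargs": {
  "deltas": "-0.001 0 0 0 0; -0.0015 0 0 0 0; -0.0015 0 0 0 0"
}}

```text
time: 22.12
ee_pos: [0.5001, -0.0472, 0.3407]
eef_rot: [0.627, 0.779, 0.002, -0.0]
ft_force: [-1.6, 8.0, 6.5]
width: 0.506
finger_force: 62.9
```

Against the stop. Backing off the pressure, releasing and lifting.

>>> {"fn": "send_rows", "kwargs": {
  "deltas": "0.001 0 0 0 0; 0.001 0 0 0 0.6; 0.001 0 0 0 0.8; 0.001 0 0 0 0.9; 0.001 0 0 0 0.9"
}}

```text
time: 22.53
ee_pos: [0.4995, -0.0473, 0.3392]
eef_rot: [0.628, 0.778, -0.0, -0.0]
ft_force: [-0.4, 1.6, -0.2]
width: 0.899
finger_force: 0.0
```

>>> {"fn": "send_rows", "kwargs": {
  "deltas": "0 0 -0.005 0 0.9; 0 0 -0.03 0 0.9; 0 0 -0.07 0 0.9; 0 0 -0.11 0 0.9; 0.02 0 -0.13 0 0.9"
}}

```text
time: 22.95
ee_pos: [0.4958, -0.0291, 0.4755]
eef_rot: [0.629, 0.777, 0.001, 0.004]
ft_force: [1.6, 0.1, 1.5]
width: 0.904
finger_force: 0.0
```

>>> {"fn": "send_rows", "kwargs": {
  "deltas": "0.04 0 0 0 0.9; 0.08 0 0 0 0.9; 0.11 0 0 0 0.9; 0.12 0 0 0 0.9; 0.12 0 0 0 0.9"
}}

```text
time: 23.37
ee_pos: [0.4693, 0.0913, 0.4701]
eef_rot: [0.626, 0.78, 0.0, 0.0]
ft_force: [0.1, 0.5, -0.0]
width: 0.898
finger_force: 0.0
```

```bash
python3 - <<'E'
from h import *
a=np.load('w1.npz')
d,T=snap('top','t7');f=d['frame']
dw,_=snap('wrist','w7')
A=cv2.resize(f[140:245,200:380],None,fx=3.2,fy=3.2,interpolation=cv2.INTER_CUBIC)
B=cv2.resize(dw['frame'],None,fx=.35,fy=.35)
c=np.zeros((A.shape[0]+B.shape[0],A.shape[1],3),np.uint8);c[:A.shape[0]]=A;c[A.shape[0]:,:B.shape[1]]=B
cv2.imwrite('pics/f7.png',c[:,:,::-1]);print(c.shape)
hsv=cv2.cvtColor(f,cv2.COLOR_RGB2HSV);H,S,V=[hsv[...,i].astype(int) for i in range(3)]
m=((V>190)&(H<30)&(S>40)&(S<125)).astype(np.uint8);m[:, :280]=0;m[:,335:]=0;m[:150]=0;m[230:]=0
n,l,st,ce=cv2.connectedComponentsWithStats(m)
for i in range(1,n):
    if st[i,4]>100:
        r=cv2.minAreaRect(np.argwhere(l==i)[:,::-1].astype(np.float32));w=ray(d,cv2.boxPoints(r),.177,T);print(st[i],w.round(4).tolist(),w.mean(0).round(4))
E
```

```text
(476, 576, 3)
[301 183  26  17 309] [[0.5219, -0.0286, 0.177], [0.5393, -0.1103, 0.177], [0.493, -0.1197, 0.177], [0.4758, -0.0383, 0.177]] [ 0.5075 -0.0742  0.177 ]
```

View pics/f7.png

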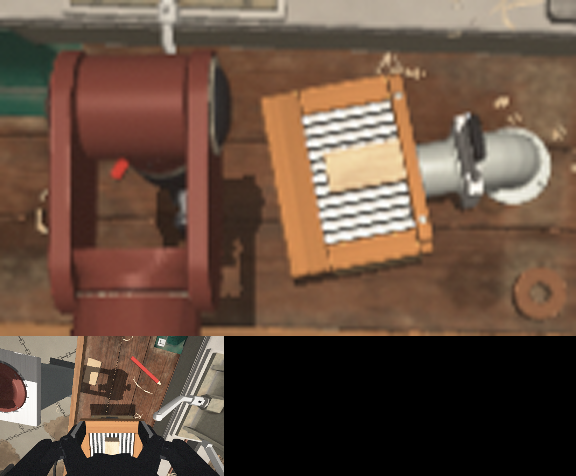

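The block lies square against the stop, the bar is up, and the arm is clear of everything. Handing in.

```bash
python3 -c "
from workcell import job
print(job.hand_in())"
```

```text
the job is handed in; nothing more can be done
None
```

I handed the job in at about 23 s: the block is flat on the grille against the back stop, the gate was pulled up until it hit a hard stop, and the rocker was pressed over with about 5 N at most. No verdict came back. The rocker's snap is inferred from the force readings because no camera could see it, and since the downward-pointing tool can't reach under the lip, I pressed it with the block's free end and then put the block back.

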